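Clamp a carton with the removable crank at the parcel bench

TASK

Clamp the brown carton in the carton clamp: take the crank from its black mat, fit it fully down on the square shaft without forcing it, and wind it gently clockwise (seen from above) until the moving plate holds the carton firmly against the end fence, without crushing it. Then lift the crank off, stand it back upright on the mat and let go. Work the plate only with the crank, and leave the carton and everything else on the bench alone.

Things in the scene. Friction and masses are not known exactly. Their poses are not given: they have to be found in the camera images.
- crank: Removable crank, 400 g. Origin: centre of the hub's underside; z up, x along the arm from hub to grip. Hub: dark steel block 50 x 50 mm, 28 mm high, in its underside a square socket 22 mm wide, 24 mm deep, sides along x and y. Over it a flat arm 20 mm wide, to x = 93 mm, z 28 to 36 mm. The weight is in the hub: it stands by itself on the hub's underside.
- boss (a point): On the crank's axis, 50 mm above its underside: middle of the square boss to carry it by, 26 x 26 mm, sides along the crank's x and y, z 28 to 68 mm in the crank's frame (arm top at 36 mm).
- grip_mid (a point): Middle of the crank's red round upright grip, at x = 80 mm, z = 57 mm in the crank's frame. 22 mm in diameter, z 37 to 77 mm. It spins freely on its pin, so it can be held with an unturning gripper while the crank goes round. Carry the crank by the boss, not by this.
- mat: Round black rubber mat fixed on the bench, 120 mm in diameter, 6 mm thick; origin at the centre of its underside. The crank stands on it at the start, turned variously.
- clamp: Carton clamp, fixed: cream bed 360 x 150 mm, 12 mm thick, with a blue gearbox 90 x 100 mm at one end, its top 100 mm above the bench. Origin on the bench under the shaft's axis; x along the bed from gearbox to end fence, z up. It carries shaft, plate and fence.
- shaft_foot (a point): Foot of the upright steel square shaft, on the gearbox top; axes as the clamp's, not turning with the shaft. Shaft 20 mm square, 22 mm high, the top 4 mm tapers to 14 mm. How far it is turned is NOT reported: see it, or rest the crank on it lightly and turn until it drops. Fitted, the crank's origin is at this point; not engaged, about 18 mm higher. Play 0.1 rad either way.
- plate: Cream moving plate, 130 mm wide, 70 mm high. Origin: middle of the lower edge of its face towards the carton; axes as the clamp's. It goes 80 mm towards the fence (+x) per clockwise turn (from above). The drive is stiff (0.4 N m, 5 to 9 N at the grip), stays where left and keeps its clamping force with the crank off.
- fence: Fixed cream end fence, 150 mm wide, 80 mm high. Origin: middle of the lower edge of its face towards the carton, at x = 292 mm in the clamp's frame; x points away from the carton.
- carton: Loose brown carton, 150 (its x, along the clamp) x 110 x 75 mm, about 0.5 kg, on the bed between plate and fence, a little askew, free at the start. Origin: centre of its underside. Held against the fence, each further newton at the crank's grip adds about 6 N on it. Firm: 3 to 7 N at the grip beyond free winding. It crushes at 120 N (some 18 N beyond).
- can: Drinks can, red label, 66 mm in diameter, 115 mm high, standing; leave alone. Origin at the centre of its underside.
- stamp: Hand stamp with a wooden knob, 60 x 35 mm, 70 mm high; leave alone. Origin at the centre of its underside.
- tape_roll: Roll of brown parcel tape lying flat, 96 mm in diameter, 25 mm high; leave alone. Origin at the centre of its underside.
- mug: White mug, 82 mm in diameter, 95 mm high; leave alone. Origin at the centre of its underside.
- small_parcel: Small flat parcel, 140 x 100 x 45 mm; leave alone. Origin at the centre of its underside.
- stapler: Blue stapler, 130 x 34 mm, 38 mm high; leave alone. Origin at the centre of its underside.
- marker: Marker pen, 140 mm long, lying; leave alone. Origin at the centre of its underside.
Mind the look-alikes: they are no part of the job. Leave any green look-alike of the carton alone.

How it is judged:
By the outcome, as a careful person would: the job done as asked, in the order asked, and still so for the second after the job is handed in, with the robot touching nothing.
It also fails if it takes over 72 s, if anything falls off the work surface, if the arm or the gripper's body presses on something with over 40 N, if the wrist force passes 120 N, or if a joint passes its speed limit or range.

ROBOT

A 7-joint arm with a two-finger parallel gripper is mounted at the origin on the work surface. World frame = base frame: x ahead of the robot, y to its left, z up, the work surface at z = 0. Lengths are in m, angles in rad, forces in N, time in s.
With the tool pointing down it reaches from about 0.4 to 0.85 m from the base axis. Payload 10.4 kg.
Tool frame: the origin (TCP) lies at the very end of the fingers, on their centre line; the grasp point (between the pads) lies 19 mm behind it (robot.grip_depth is the distance from the TCP to the grasp point, in m); z points along the fingers, y is the line along which they close (so a half turn about z gives the same grasp; the last joint's range is limited). The gripper opens to 87 mm and grips with 3 to 60 N. Pads are 19 mm wide; open, the fingers measure 117 mm over their backs; the gripper's body (75 mm by 190 mm) begins 51 mm behind the grasp point.
Start: joints at [-1.172, 0.332, -0.065, 1.46, 0.022, 1.35, -0.088], TCP at [0.256, 0.57, 0.223] pointing down, gripper open.
Joint ranges: [-2.6, 2.6], [-0.5, 2.12], [-1.47, 1.34], [0.16, 2.42], [-1.27, 4.41], [0.06, 2.06], [-2.6, 2.6]. Speed limits (rad/s): [2.22, 2.22, 2.79, 2.79, 3.14, 3.14, 3.14].

INTERFACE

Orientations are given as a rotation vector (axis times angle).
In Python, from cell import robot gives the robot as it stands.
- The arm moves only by the tool apply_moves, never from a script. Its argument "increments" is a list of rows, each an object with "offset": the shift along the tool's x, y, z in cm, a list of three; "rot": the turn, a rotation vector about the tool's x, y, z in degrees, a list of three. In form: [{"offset": [x, y, z], "rot": [ax, ay, az]}, ...]. A call has 1 to 20 rows; each row shifts and turns the commanded pose from where the row before left it, along the tool's axes as they then stand; what a row does not reach is not made up. A row lasts 1/8 s, in which the tool goes at most 62.5 mm and 10.7 degrees, less where a joint would pass 70% of its speed; a pose out of reach is approached as far as the arm can. A call with a gripper value outside its range is refused whole. "gripper" is the finger opening in cm, from 0 to 8.7, set as the call begins (left out, the last holds). The fingers move at their own pace and stop on an object; the grip force is fixed at half the most. Time passes only in rows, so rows that do not move let the fingers close. It gives the time, the measured TCP pose, the force, the opening and the grip force at its end, in the units of the state.
- robot.sense(): the state, without advancing time (a new reading comes with each control period).
- robot.camera(name): name is "scene" or "top" or "wrist"; returns a dict with "color" (400x640x3 uint8, red, green, blue), "depth" (400x640 float32, m along the optical axis (not along the pixel's ray), 0 where there is no reading), "fx", "fy", "cx", "cy" (pixels), "world_from_camera" (4x4, takes a point from camera to world coordinates). Camera axes: x right, y down, z forward; pixel columns grow to the right and rows downward; lengths in m; the calibration is good to about 2 mm. A picture is of the moment at which its call begins.
- robot.sign_off(): hands the job in; it is judged then, once.
The state is a dict: "clock": time; "joints": joint angles; "joint_vel": joint speeds; "effort": joint torques, N m; "ee_pos": TCP position; "eef_rot": TCP orientation; "wrist_force": force on the tool from outside, world axes, zero at the start; "moment": the same for the moment, N m; "grip_width": opening from 0.0 (shut) to 1.0 (fully open); "grip_force": force on a finger pad.
Only numpy, scipy, OpenCV 4.12 (cv2) and the standard library are available. Lean on these libraries where they do the work, as an engineer would, in place of code of your own. Each camera call takes 0.05 s, during which the arm holds its last target. There are 200 camera calls.

## Working session

There is one attempt and no reset: what is moved stays moved. The work goes in short steps, Python scripts to look and compute and a tool call to move; the robot and the scene stay as the last step left them, time stands still between calls to the robot, and variables do not carry over. Pictures are saved under pics/ and viewed, at most 10 in all, crops included, and the job is handed in when it is done.

Besides the shell and the picture viewer there is one more tool, called after "Emit:" in YAML: its name, and indented under it one key for each argument. apply_moves: Moves the arm, as the interface text tells. Its arguments: {"type":"object","properties":{"increments":{"type":"array"},"gripper":{"type":"number"}},"required":["increments"]}

```bash
mkdir -p pics; ls
cat > h.py <<'E'
import numpy as np,cv2
from cell import robot
from scipy.spatial.transform import Rotation as R
def cam(n,save=None):
    c=robot.camera(n)
    if save: cv2.imwrite('pics/'+save,c['color'][:,:,::-1])
    return c
def cloud(c):
    d=c['depth'];v,u=np.mgrid[:d.shape[0],:d.shape[1]]
    P=np.stack([(u-c['cx'])/c['fx']*d,(v-c['cy'])/c['fy']*d,d],-1)
    T=np.array(c['world_from_camera']);W=P@T[:3,:3].T+T[:3,3]
    W[d==0]=np.nan
    return W
E
python3 - <<'E'
from h import *
c=cam('top','top.png');np.savez('top.npz',W=cloud(c),C=c['color']);print(np.array(c['world_from_camera']).round(3))
c=cam('scene','scene.png');np.savez('scene.npz',W=cloud(c),C=c['color'])
s=robot.sense();print(s)
E
```

```text
pics
[[ 0.014 -0.988  0.153  0.372]
 [-1.    -0.011  0.02   0.015]
 [-0.018 -0.153 -0.988  1.173]
 [ 0.     0.     0.     1.   ]]
{'clock': 0.1, 'joints': array([-1.17155896,  0.33279454, -0.06469229,  1.46081943,  0.0216157 ,
        1.34988001, -0.08846059]), 'joint_vel': array([ 0.00063048, -0.00176748, -0.00010135, -0.00090171, -0.00071352,
       -0.00036939,  0.00057196]), 'effort': array([ 1.76573129e-03, -6.24545646e+01,  2.48061446e-02, -3.90713453e+01,
       -6.13173307e-02,  3.65165086e-02,  9.28495842e-05]), 'ee_pos': array([0.25577743, 0.56991267, 0.2218604 ]), 'eef_rot': array([-6.57597153e-01, -3.07180989e+00,  1.87144788e-03]), 'wrist_force': array([-0.27366682,  0.36124602, -0.23007741]), 'moment': array([0.02640685, 0.03133478, 0.00300614]), 'grip_force': 0.0, 'grip_width': 0.9971468931224319}
```

View pics/top.png

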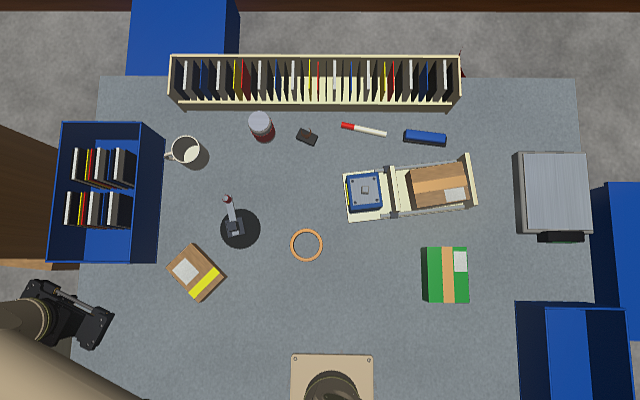

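View pics/scene.png

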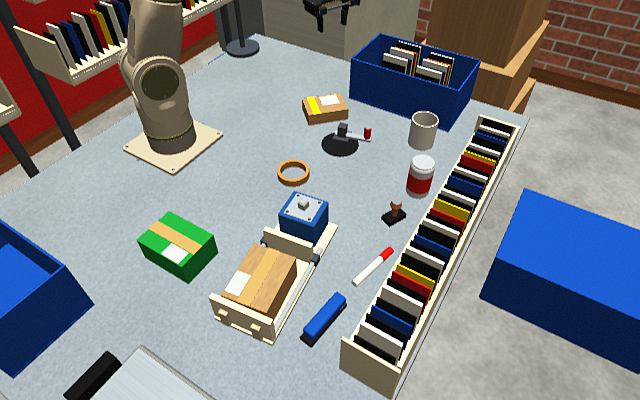

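The top view shows the crank on its mat at about (235,228), grip at (227,200). The shaft is at (365,190), the plate at (392,190) and the fence at (472,180), with the carton between plate and fence.

Run:
```python
from h import *
for n in['top','scene']:
    D=np.load(n+'.npz');W=D['W'];C=D['C'].astype(int);z=W[...,2];x=W[...,0];y=W[...,1]
    if n=='top': cx,cy=W[228,236,:2]; g=W[190,365,:2]; print(cx,cy,g)
    def st(nm,m,rect=False):
        P=W[m]; 
        if len(P)<3: print(nm,len(P));return
        r=cv2.minAreaRect((P[:,:2]*1000).astype(np.float32))
        print(n,nm,len(P),P.mean(0).round(4),'min',P.min(0).round(3),'max',P.max(0).round(3),r)
    near=np.hypot(x-cx,y-cy)<.13
    red=(C[...,0]>C[...,1]*1.8)&(C[...,0]>80)
    st('mat',near&(z<.012)&(C.sum(-1)<150))
    st('grip top',near&(z>.075)&(z<.10))
    st('grip red',near&red&(z>.03))
    st('boss top',near&(z>.066)&(z<.078)&~red)
    st('arm',near&(z>.038)&(z<.046)&~red)
    ng=np.hypot(x-g[0],y-g[1])<.08
    st('shaft top',ng&(z>.117)&(z<.126))
    st('shaft all',ng&(z>.106)&(z<.126))
    st('gear top',ng&(z>.095)&(z<.105))
    nb=(np.abs(x-g[0])<.15)&(y<g[1]+.08)&(y>g[1]-.4)
    st('fence',nb&(y<g[1]-.25)&(z>.085)&(z<.1))
    st('carton',nb&(z>.082)&(z<.092)&(y<g[1]-.08)&(y>g[1]-.29)&(C[...,0]>C[...,2]*1.3))
    st('plate',nb&(z>.074)&(y<g[1]-.045)&(y>g[1]-.12)&(C[...,0]<C[...,2]*1.3))
c=robot.camera('top')
k=cv2.resize(c['color'][140:260,200:400,::-1],(800,480),interpolation=cv2.INTER_CUBIC);cv2.imwrite('pics/crop.png',k)
```

```text
0.46044203685353313 0.2721746142780946 [ 0.56333943 -0.08331151]
top mat 802 [0.4608 0.2679 0.0057] min [ 0.41   0.219 -0.001] max [0.523 0.334 0.012] ((466.4308166503906, 276.334716796875), (113.23336791992188, 114.67943572998047), 1.5590659379959106)
top grip top 35 [0.498  0.2907 0.0776] min [0.457 0.274 0.075] max [0.553 0.313 0.084] ((503.83294677734375, 293.56573486328125), (99.33768463134766, 22.41632843017578), 13.806490898132324)
top grip red 8 [0.5447 0.2988 0.0769] min [0.535 0.297 0.057] max [0.553 0.305 0.084] ((543.4864501953125, 299.8128662109375), (6.687060356140137, 18.22654151916504), 78.64945220947266)
top boss top 103 [0.4733 0.2864 0.0732] min [0.452 0.27  0.067] max [0.548 0.311 0.078] ((499.36175537109375, 294.90997314453125), (94.49169921875, 26.583171844482422), 15.98127269744873)
top arm 232 [0.4697 0.3097 0.0421] min [0.344 0.27  0.038] max [0.556 0.386 0.046] ((451.224853515625, 316.1551513671875), (83.70538330078125, 205.21669006347656), 65.63977813720703)
top shaft top 47 [ 0.5649 -0.0834  0.1197] min [ 0.554 -0.092  0.117] max [ 0.575 -0.073  0.126] ((5
[... 2533 characters left out ...]
5] ((569.8259887695312, -84.711669921875), (98.74281311035156, 90.79248809814453), 7.256688594818115)
scene fence 1208 [ 0.6037 -0.3635  0.0888] min [ 0.533 -0.396  0.085] max [ 0.683 -0.333  0.096] ((607.093017578125, -361.6463928222656), (150.08143615722656, 60.92216873168945), 2.9190030097961426)
scene carton 2621 [ 0.5992 -0.2912  0.0868] min [ 0.52  -0.373  0.082] max [ 0.683 -0.168  0.092] ((600.0150146484375, -278.1715393066406), (132.80992126464844, 213.86643981933594), 9.516551971435547)
scene plate 327 [ 0.5697 -0.1557  0.0851] min [ 0.517 -0.185  0.074] max [ 0.644 -0.128  0.103] ((577.1486206054688, -149.57061767578125), (127.85604858398438, 54.54808044433594), 7.889832496643066)
```

View pics/crop.png

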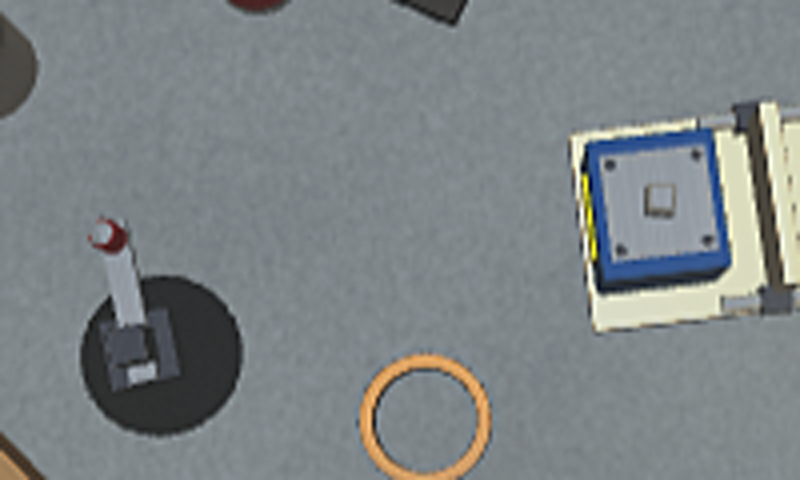

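```bash
cat >> h.py <<'E'
def pose():
    s=robot.sense();M=R.from_rotvec(s['eef_rot']).as_matrix();return s,s['ee_pos'],M
def plan(p,yaw,n):
    """one-row increment (repeat n times in straight line) to TCP p with tool x at yaw deg, pointing down; translation rows then rotation"""
    s,q,M=pose();a=np.radians(yaw)
    T=np.array([[np.cos(a),np.sin(a),0],[np.sin(a),-np.cos(a),0],[0,0,-1]])
    rv=R.from_matrix(M.T@T).as_rotvec(degrees=True)
    print('now',q.round(4),'yaw',np.degrees(np.arctan2(M[1,0],M[0,0])).round(2),'t',round(s['clock'],2))
    print('total tool cm',(M.T@(np.array(p)-q)*100).round(2),'rot',rv.round(2),' /n',(M.T@(np.array(p)-q)*100/n).round(3),(rv/n).round(2), ' after-rot frame cm',(T.T@(np.array(p)-q)*100).round(2))
E
python3 - <<'E'
from h import *
plan([0.466,.283,.25],194,10)
E
```

```text
now [0.2557 0.57   0.2219] yaw 155.83 t 0.15
total tool cm [-30.93 -17.58  -2.79] rot [-6.000e-02 -2.000e-02 -3.817e+01]  /n [-3.093 -1.758 -0.279] [-0.01 -0.   -3.82]  after-rot frame cm [-13.46 -32.93  -2.81]
```

Translate first, then rotate.

Emit:
apply_moves:
  increments:
    - {"offset": [-3.1,-1.76,-0.28],"rot": [0,0,0]}
    - {"offset": [-3.1,-1.76,-0.28],"rot": [0,0,0]}
    - {"offset": [-3.1,-1.76,-0.28],"rot": [0,0,0]}
    - {"offset": [-3.1,-1.76,-0.28],"rot": [0,0,0]}
    - {"offset": [-3.1,-1.76,-0.28],"rot": [0,0,0]}
    - {"offset": [-3.1,-1.76,-0.28],"rot": [0,0,0]}
    - {"offset": [-3.1,-1.76,-0.28],"rot": [0,0,0]}
    - {"offset": [-3.1,-1.76,-0.28],"rot": [0,0,0]}
    - {"offset": [-3.1,-1.76,-0.28],"rot": [0,0,0]}
    - {"offset": [-3.1,-1.76,-0.28],"rot": [0,0,0]}
    - {"offset": [0,0,0],"rot": [0,0,-9.5]}
    - {"offset": [0,0,0],"rot": [0,0,-9.5]}
    - {"offset": [0,0,0],"rot": [0,0,-9.5]}
    - {"offset": [0,0,0],"rot": [0,0,-9.7]}
    - {"offset": [0,0,0],"rot": [0,0,0]}
    - {"offset": [0,0,0],"rot": [0,0,0]}
  gripper: 8.7

```text
clock: 2.15
ee_pos: [0.4666, 0.2827, 0.2505]
eef_rot: [0.378, -3.119, -0.0]
wrist_force: [0.6, -0.4, -0.3]
grip_width: 1.002
grip_force: 0.0
```

Run:
```python
from h import *
plan([0.466,.283,.25],194,1)
c=cam('wrist','w1.png');np.savez('w1.npz',W=cloud(c),C=c['color'],fx=c['fx'],cx=c['cx'],cy=c['cy'],T=c['world_from_camera']);print(c['fx'],np.array(c['world_from_camera']).round(3),robot.sense()['joints'].round(2))
```

```text
now [0.4666 0.2827 0.2505] yaw -166.19 t 2.15
total tool cm [0.05 0.04 0.05] rot [ 0.   -0.01 -0.19]  /n [0.051 0.041 0.046] [ 0.   -0.01 -0.19]  after-rot frame cm [0.05 0.04 0.05]
281.91010286606706 [[-0.24   0.931  0.276  0.391]
 [ 0.971  0.23   0.068  0.264]
 [-0.     0.285 -0.959  0.413]
 [ 0.     0.     0.     1.   ]] [-0.73  0.14  0.11  1.64 -0.02  1.36  1.2 ]
```

View pics/w1.png

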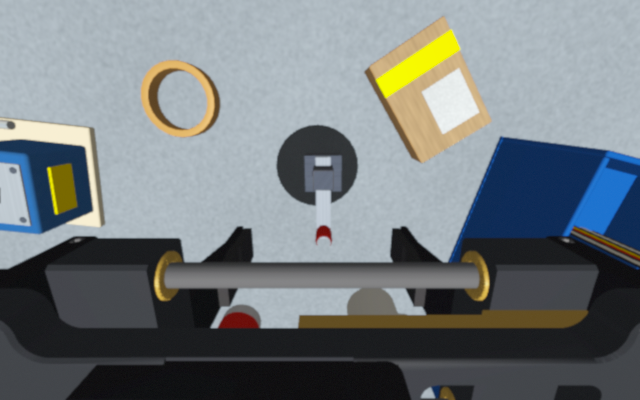

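Wrist view: hub around (323,170), boss near (322,180), grip at (323,235), in line with the image's vertical, so the yaw is nearly right.

Run:
```python
from h import *
D=np.load('w1.npz');W=D['W'];C=D['C'].astype(int);sub=np.s_[140:250,285:365]
w=W[sub];z=w[...,2];c=C[sub]
def st(n,m):
    P=w[m];vu=np.argwhere(m)+[140,285]
    print(n,len(P),P.mean(0).round(4),P.min(0).round(3),P.max(0).round(3),'px',vu.min(0),vu.max(0),cv2.minAreaRect((P[:,:2]*1000).astype(np.float32)))
red=(c[...,0]>c[...,1]*1.6)
st('boss',(z>.070)&(z<.078)&(w[...,0]<.5))
st('hubtop',(z>.030)&(z<.038)&(w[...,0]<.5))
st('arm',(z>.039)&(z<.046)&~red)
st('griptop',(z>.079)&(z<.087))
st('red',red)
```

```text
boss 434 [0.4672 0.2847 0.0746] [0.452 0.27  0.07 ] [0.483 0.3   0.077] px [169 313] [190 333] ((467.78851318359375, 284.8893737792969), (26.36286163330078, 24.914779663085938), 14.092126846313477)
hubtop 686 [0.4646 0.2842 0.0348] [0.437 0.255 0.03 ] [0.498 0.314 0.038] px [155 305] [191 341] ((467.6373596191406, 284.9703369140625), (50.23986053466797, 49.96442794799805), 13.997109413146973)
arm 673 [0.501  0.2936 0.0429] [0.442 0.27  0.039] [0.559 0.313 0.045] px [157 314] [238 331] ((501.5391845703125, 292.3965148925781), (117.24134826660156, 22.657119750976562), 13.536815643310547)
griptop 54 [0.5394 0.3034 0.0815] [0.535 0.295 0.079] [0.551 0.315 0.084] px [234 316] [245 331] ((542.0819702148438, 304.0047607421875), (14.060018539428711, 19.463096618652344), 14.299044609069824)
red 139 [0.5367 0.3024 0.0702] [0.534 0.294 0.052] [0.546 0.312 0.084] px [226 316] [240 330] ((538.4801635742188, 302.100830078125), (7.857062339782715, 19.00925636291504), 23.589006423950195)
```

Run:
```python
from h import *
plan([0.4675,.2848,.041],194,1)
```

```text
now [0.4666 0.2827 0.2505] yaw -166.15 t 2.2
total tool cm [-0.14  0.18 20.95] rot [ 0.   -0.   -0.15]  /n [-0.139  0.178 20.949] [ 0.   -0.   -0.15]  after-rot frame cm [-0.14  0.18 20.95]
```

Emit:
apply_moves:
  increments:
    - {"offset": [-0.14,0.18,3],"rot": [0,0,-0.2]}
    - {"offset": [0,0,4.5],"rot": [0,0,0]}
    - {"offset": [0,0,4.5],"rot": [0,0,0]}
    - {"offset": [0,0,4],"rot": [0,0,0]}
    - {"offset": [0,0,2.5],"rot": [0,0,0]}
    - {"offset": [0,0,1.5],"rot": [0,0,0]}
    - {"offset": [0,0,0.95],"rot": [0,0,0]}
    - {"offset": [0,0,0],"rot": [0,0,0]}

```text
clock: 3.2
ee_pos: [0.4676, 0.2849, 0.0411]
eef_rot: [0.389, -3.117, -0.0]
wrist_force: [0.2, -0.0, 0.5]
grip_width: 1.001
grip_force: 0.0
```

Emit:
apply_moves:
  increments:
    - {"offset": [0,0,0],"rot": [0,0,0]}
    - {"offset": [0,0,0],"rot": [0,0,0]}
    - {"offset": [0,0,0],"rot": [0,0,0]}
    - {"offset": [0,0,0],"rot": [0,0,0]}
    - {"offset": [0,0,0],"rot": [0,0,0]}
    - {"offset": [0,0,0],"rot": [0,0,0]}
  gripper: 1.5

```text
clock: 3.95
ee_pos: [0.4676, 0.2848, 0.0411]
eef_rot: [-0.389, 3.117, 0.0]
wrist_force: [-0.4, -0.0, -0.3]
grip_width: 0.403
grip_force: 0.0
```

Emit:
apply_moves:
  increments:
    - {"offset": [0,0,0],"rot": [0,0,0]}
    - {"offset": [0,0,0],"rot": [0,0,0]}
    - {"offset": [0,0,0],"rot": [0,0,0]}
    - {"offset": [0,0,0],"rot": [0,0,0]}

```text
clock: 4.45
ee_pos: [0.4676, 0.2849, 0.041]
eef_rot: [-0.389, 3.117, 0.0]
wrist_force: [0.0, 0.1, -0.6]
grip_width: 0.295
grip_force: 30.0
```

Emit:
apply_moves:
  increments:
    - {"offset": [0,0,-1],"rot": [0,0,0]}
    - {"offset": [0,0,-2],"rot": [0,0,0]}
    - {"offset": [0,0,-3.5],"rot": [0,0,0]}
    - {"offset": [0,0,-4],"rot": [0,0,0]}
    - {"offset": [0,0,-4],"rot": [0,0,0]}
    - {"offset": [0,0,-4],"rot": [0,0,0]}
    - {"offset": [0,0,-2.5],"rot": [0,0,0]}

```text
clock: 5.32
ee_pos: [0.4677, 0.2848, 0.2535]
eef_rot: [-0.389, 3.116, 0.002]
wrist_force: [-0.1, -0.5, -5.4]
grip_width: 0.296
grip_force: 30.0
```

Run:
```python
from h import *
plan([0.60,-.083,.25],180,11);s=robot.sense();print(s['grip_width'],s['grip_force'],s['wrist_force'],s['joints'].round(2))
```

```text
now [0.4677 0.2848 0.2535] yaw -165.78 t 5.33
total tool cm [ -3.79 -38.9    0.32] rot [ 0.06  0.09 14.22]  /n [-0.345 -3.537  0.029] [0.01 0.01 1.29]  after-rot frame cm [-13.23 -36.78   0.35]
0.2958979044816725 29.99824251048267 [-0.10562536 -0.52748088 -5.41304231] [-0.73  0.14  0.11  1.63 -0.02  1.37  1.2 ]
```

Emit:
apply_moves:
  increments:
    - {"offset": [-0.2,-2,0],"rot": [0,0,0]}
    - {"offset": [-0.4,-3.7,0],"rot": [0,0,0]}
    - {"offset": [-0.4,-4,0],"rot": [0,0,0]}
    - {"offset": [-0.4,-4,0],"rot": [0,0,0]}
    - {"offset": [-0.4,-4,0],"rot": [0,0,0]}
    - {"offset": [-0.4,-4,0],"rot": [0,0,0]}
    - {"offset": [-0.4,-4,0],"rot": [0,0,0]}
    - {"offset": [-0.4,-4,0],"rot": [0,0,0]}
    - {"offset": [-0.4,-4,0],"rot": [0,0,0]}
    - {"offset": [-0.2,-3.2,0],"rot": [0,0,0]}
    - {"offset": [-0.2,-2,0],"rot": [0,0,0]}
    - {"offset": [0,0,0],"rot": [0,0,7.1]}
    - {"offset": [0,0,0],"rot": [0,0,7.1]}
    - {"offset": [0,0,0],"rot": [0,0,0]}
    - {"offset": [0,0,0],"rot": [0,0,0]}

```text
clock: 7.2
ee_pos: [0.5995, -0.0834, 0.2504]
eef_rot: [0.004, -3.141, 0.0]
wrist_force: [-1.2, 0.1, -3.7]
grip_width: 0.294
grip_force: 30.0
```

Run:
```python
from h import *
plan([0.60,-.083,.25],180,1);print(robot.sense()['joints'].round(2))
c=cam('wrist','w2.png');np.savez('w2.npz',W=cloud(c),C=c['color'],fx=c['fx'],cx=c['cx'],cy=c['cy'],T=c['world_from_camera'])
W=cloud(c)
def st(n,m):
    P=W[m];vu=np.argwhere(m)
    print(n,len(P),P.mean(0).round(4),'px',vu.min(0),vu.max(0),cv2.minAreaRect((P[:,:2]*1000).astype(np.float32)))
z=W[...,2];nr=np.hypot(W[...,0]-.566,W[...,1]+.083)
st('shaft top',(nr<.025)&(z>.1195)&(z<.126))
st('shaft',(nr<.025)&(z>.104)&(z<.126))
st('gear',(nr<.075)&(z>.096)&(z<.1035))
k=c['color'][60:260,200:440,::-1];cv2.imwrite('pics/w2c.png',cv2.resize(k,(720,600),interpolation=cv2.INTER_CUBIC))
```

```text
now [ 0.5995 -0.0834  0.2504] yaw -179.84 t 7.2
total tool cm [-0.05  0.04  0.04] rot [-0.01 -0.06  0.16]  /n [-0.047  0.042  0.043] [-0.01 -0.06  0.16]  after-rot frame cm [-0.05  0.04  0.04]
[-0.29  0.29  0.44  1.5  -0.12  1.39  1.73]
shaft top 177 [ 0.566  -0.0843  0.1209] px [149 311] [168 330] ((567.0748901367188, -84.40601348876953), (19.641477584838867, 18.917451858520508), 84.58302307128906)
shaft 393 [ 0.5663 -0.0843  0.1191] px [147 311] [168 330] ((567.2171630859375, -84.32949829101562), (19.91248893737793, 20.090330123901367), 85.73944854736328)
gear 5999 [ 0.56   -0.0839  0.1001] px [105 275] [193 363] ((566.9832763671875, -84.38199615478516), (98.923828125, 89.36963653564453), 7.379722595214844)
```

View pics/w2c.png

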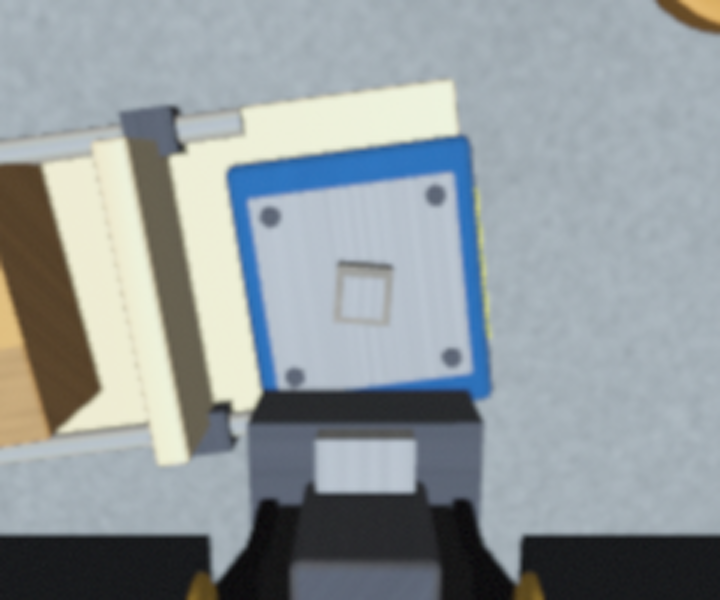

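Shaft appears at crop (363,296): centre (0.567,-0.0844), turned about -5°. The crank hangs straight in the gripper. Aligning over the shaft.

Run:
```python
from h import *
plan([0.567,-.0844,.165],175,1)
D=np.load('w2.npz');W=D['W'];C=D['C'].astype(int)
u=np.array([np.sin(np.radians(7.3)),-np.cos(np.radians(7.3))]);v=np.array([-u[1],u[0]])
d=W[...,:2]-[.567,-.0844];X=d@u;Y=d@v;z=W[...,2]
print('plate face x', np.nanpercentile(X[(z>.074)&(z<.092)&(abs(Y)<.05)&(X>.05)&(X<.13)&(C[...,2]>150)],[2,50,98]))
br=(C[...,0]>C[...,2]*1.3)
for y0 in (-.04,0,.04): print('carton near edge',y0,np.nanpercentile(X[(z>.08)&(z<.092)&(abs(Y-y0)<.008)&(X>.08)&br],[1,5]) if ((z>.08)&(z<.092)&(abs(Y-y0)<.008)&(X>.08)&br).any() else None)
```

```text
now [ 0.5997 -0.0832  0.2506] yaw -179.85 t 7.25
total tool cm [ 3.26 -0.11  8.56] rot [-0.   -0.04  5.15]  /n [ 3.26  -0.11   8.563] [-0.   -0.04  5.15]  after-rot frame cm [ 3.24 -0.4   8.56]
plate face x [0.08111699 0.08726717 0.09381536]
carton near edge -0.04 [0.13742827 0.1394244 ]
carton near edge 0 [0.13581168 0.14033583]
carton near edge 0.04 [0.13414211 0.13893162]
```

Emit:
apply_moves:
  increments:
    - {"offset": [1,0,0],"rot": [0,0,0]}
    - {"offset": [1.6,-0.11,0],"rot": [0,0,0]}
    - {"offset": [0.66,0,0.5],"rot": [0,0,5.1]}
    - {"offset": [0,0,2],"rot": [0,0,0]}
    - {"offset": [0,0,2.5],"rot": [0,0,0]}
    - {"offset": [0,0,2],"rot": [0,0,0]}
    - {"offset": [0,0,1],"rot": [0,0,0]}
    - {"offset": [0,0,0.5],"rot": [0,0,0]}
    - {"offset": [0,0,0],"rot": [0,0,0]}
    - {"offset": [0,0,0],"rot": [0,0,0]}

```text
clock: 8.5
ee_pos: [0.5678, -0.0841, 0.1668]
eef_rot: [0.139, 3.137, 0.0]
wrist_force: [0.5, -0.4, -4.6]
grip_width: 0.295
grip_force: 30.0
```

Run:
```python
from h import *
plan([0.567,-.0844,.135],175,1);print(robot.sense()['wrist_force'])
```

```text
now [ 0.5678 -0.0841  0.1668] yaw 174.94 t 8.5
total tool cm [ 0.08 -0.04  3.18] rot [ 0.01  0.07 -0.06]  /n [ 0.081 -0.041  3.177] [ 0.01  0.07 -0.06]  after-rot frame cm [ 0.08 -0.04  3.18]
[ 0.51674227 -0.41779522 -4.6365375 ]
```

Descend with a correction; pause just below the unengaged height to check force.

Emit:
apply_moves:
  increments:
    - {"offset": [0.08,-0.04,0.4],"rot": [0,0,0]}
    - {"offset": [0,0,0.4],"rot": [0,0,0]}
    - {"offset": [0,0,0.3],"rot": [0,0,0]}
    - {"offset": [0,0,0.2],"rot": [0,0,0]}
    - {"offset": [0,0,0.2],"rot": [0,0,0]}
    - {"offset": [0,0,0.2],"rot": [0,0,0]}
    - {"offset": [0,0,0],"rot": [0,0,0]}

```text
clock: 9.38
ee_pos: [0.5665, -0.0843, 0.1489]
eef_rot: [-0.139, -3.138, -0.0]
wrist_force: [-0.4, 0.3, -3.4]
grip_width: 0.291
grip_force: 30.0
```

Emit:
apply_moves:
  increments:
    - {"offset": [0,0,0.2],"rot": [0,0,0]}
    - {"offset": [0,0,0.2],"rot": [0,0,0]}
    - {"offset": [0,0,0.2],"rot": [0,0,0]}
    - {"offset": [0,0,0],"rot": [0,0,0]}

```text
clock: 9.88
ee_pos: [0.5665, -0.0843, 0.1428]
eef_rot: [-0.139, -3.138, -0.0]
wrist_force: [-0.3, -0.1, -4.4]
grip_width: 0.297
grip_force: 30.0
```

Sliding freely. Lower to just seating.

Emit:
apply_moves:
  increments:
    - {"offset": [0,0,0.25],"rot": [0,0,0]}
    - {"offset": [0,0,0.25],"rot": [0,0,0]}
    - {"offset": [0,0,0.15],"rot": [0,0,0]}
    - {"offset": [0,0,0.1],"rot": [0,0,0]}
    - {"offset": [0,0,0],"rot": [0,0,0]}

```text
clock: 10.5
ee_pos: [0.5666, -0.0843, 0.1354]
eef_rot: [-0.139, -3.138, -0.0]
wrist_force: [0.6, -0.1, -5.0]
grip_width: 0.298
grip_force: 30.0
```

Emit:
apply_moves:
  increments:
    - {"offset": [0,0,0.05],"rot": [0,0,0]}
    - {"offset": [0,0,0.05],"rot": [0,0,0]}
    - {"offset": [0,0,0],"rot": [0,0,0]}

```text
clock: 10.88
ee_pos: [0.5667, -0.0843, 0.1351]
eef_rot: [0.139, 3.138, 0.0]
wrist_force: [-3.2, 0.0, 4.4]
grip_width: 0.296
grip_force: 30.0
```

Emit:
apply_moves:
  increments:
    - {"offset": [0,0,0],"rot": [0,0,0]}
    - {"offset": [0,0,0],"rot": [0,0,0]}
    - {"offset": [0,0,0],"rot": [0,0,0]}
    - {"offset": [0,0,0],"rot": [0,0,0]}
    - {"offset": [0,0,-0.5],"rot": [0,0,0]}
    - {"offset": [0,0,-0.5],"rot": [0,0,0]}
    - {"offset": [0,0,0],"rot": [0,0,0]}
  gripper: 6

```text
clock: 11.75
ee_pos: [0.567, -0.0843, 0.1452]
eef_rot: [0.139, 3.137, 0.0]
wrist_force: [0.0, 0.7, -0.8]
grip_width: 0.688
grip_force: 0.0
```

Run:
```python
from h import *
plan([0.6467,-.0914,.145],175,1);s=robot.sense();print(s['wrist_force'],s['grip_width'])
c=cam('wrist','w3.png')
W=cloud(c);C=c['color'].astype(int);z=W[...,2];red=(C[...,0]>C[...,1]*1.6)&(C[...,0]>60)
for n,m in (('boss',(z>.163)&(z<.172)),('arm',(z>.131)&(z<.139)),('hub',(z>.124)&(z<.130)),('grip',red&(z>.13)),):
    m&=np.hypot(W[...,0]-.58,W[...,1]+.085)<.11
    if m.any():
        P=W[m];print(n,len(P),P.mean(0).round(4),cv2.minAreaRect((P[:,:2]*1000).astype(np.float32)))
```

```text
now [ 0.567  -0.0843  0.1452] yaw 174.93 t 11.75
total tool cm [-8.    0.    0.03] rot [ 0.01  0.06 -0.07]  /n [-8.002e+00  1.000e-03  2.900e-02] [ 0.01  0.06 -0.07]  after-rot frame cm [-8.   -0.01  0.02]
[ 0.02944108  0.71876532 -0.78628095] 0.6875500513418004
boss 1699 [ 0.5596 -0.0838  0.1682] ((561.58837890625, -83.52874755859375), (78.69799041748047, 17.398611068725586), 85.86184692382812)
arm 1392 [ 0.5846 -0.0859  0.1366] ((586.1266479492188, -84.9434814453125), (25.607227325439453, 87.54365539550781), 86.83789825439453)
hub 2245 [ 0.5606 -0.0837  0.1286] ((566.0439453125, -84.26775360107422), (50.114707946777344, 49.41195297241211), 85.0090103149414)
```

View pics/w3.png

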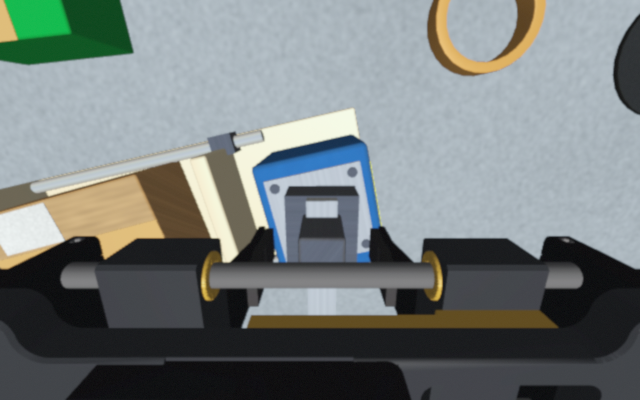

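The crank is seated (boss top 0.168, hub square with the shaft). Slide out along the arm to the grip.

Emit:
apply_moves:
  increments:
    - {"offset": [-1.5,0,0],"rot": [0,0,0]}
    - {"offset": [-2.5,0,0],"rot": [0,0,0]}
    - {"offset": [-2.5,0,0],"rot": [0,0,0]}
    - {"offset": [-1.5,0,0],"rot": [0,0,0]}
    - {"offset": [0,0,0],"rot": [0,0,0]}

```text
clock: 12.42
ee_pos: [0.6466, -0.0914, 0.1439]
eef_rot: [-0.139, -3.138, 0.001]
wrist_force: [0.5, 0.6, 0.0]
grip_width: 0.69
grip_force: 0.0
```

Emit:
apply_moves:
  increments:
    - {"offset": [0,0,0],"rot": [0,0,0]}
    - {"offset": [0,0,0],"rot": [0,0,0]}
    - {"offset": [0,0,0],"rot": [0,0,0]}
    - {"offset": [0,0,0],"rot": [0,0,0]}
    - {"offset": [0,0,0],"rot": [0,0,0]}
    - {"offset": [0,0,0],"rot": [0,0,0]}
    - {"offset": [0,0,0],"rot": [0,0,0]}
  gripper: 1

```text
clock: 13.3
ee_pos: [0.6463, -0.0914, 0.1446]
eef_rot: [-0.139, -3.139, -0.0]
wrist_force: [0.0, -0.1, 1.1]
grip_width: 0.241
grip_force: 30.0
```

```bash
cat >> h.py <<'E'
def arc(a,b,n,r=8.0):
    f=np.radians(np.linspace(a,b,n+1));print('x',(-np.diff(r*np.cos(f))).round(2).tolist());print('y',(-np.diff(r*np.sin(f))).round(2).tolist())
E
python3 -c "
from h import *
arc(0,160,20)"
```

```text
x [0.08, 0.23, 0.38, 0.52, 0.66, 0.78, 0.88, 0.97, 1.03, 1.08, 1.11, 1.12, 1.1, 1.06, 1.0, 0.93, 0.83, 0.72, 0.59, 0.45]
y [-1.11, -1.09, -1.05, -0.99, -0.9, -0.8, -0.69, -0.56, -0.42, -0.27, -0.12, 0.04, 0.19, 0.34, 0.49, 0.62, 0.75, 0.85, 0.95, 1.02]
```

Emit:
apply_moves:
  increments:
    - {"offset": [0.08,-1.11,0],"rot": [0,0,0]}
    - {"offset": [0.23,-1.09,0],"rot": [0,0,0]}
    - {"offset": [0.38,-1.05,0],"rot": [0,0,0]}
    - {"offset": [0.52,-0.99,0],"rot": [0,0,0]}
    - {"offset": [0.66,-0.9,0],"rot": [0,0,0]}

```text
clock: 13.92
ee_pos: [0.6239, -0.1405, 0.1448]
eef_rot: [0.137, 3.136, 0.002]
wrist_force: [3.3, 5.2, -1.5]
grip_width: 0.237
grip_force: 30.0
```

```bash
cat >> h.py <<'E'
def grip(c=(.5667,-.0843)):
    s=robot.sense();d=s['ee_pos'][:2]-np.array(c);r=np.hypot(*d);a=np.arctan2(d[1],d[0]);t=np.array([np.sin(a),-np.cos(a)])
    F=s['wrist_force'][:2];print('r %.4f phi %.1f z %.4f resist %.2f radial %.2f Fz %.1f gw %.3f'%(r,(-5-np.degrees(a))%360,s['ee_pos'][2],-F@t,F@d/r,s['wrist_force'][2],s['grip_width']),'clock',s['clock'],'mz',s['moment'].round(2))
E
python3 -c "
from h import *
grip()"
```

```text
r 0.0802 phi 39.5 z 0.1448 resist 6.04 radial -1.32 Fz -1.5 gw 0.237 clock 13.925 mz [ 1.18 -0.91  0.04]
```

Emit:
apply_moves:
  increments:
    - {"offset": [0.78,-0.8,0],"rot": [0,0,0]}
    - {"offset": [0.88,-0.69,0],"rot": [0,0,0]}
    - {"offset": [0.97,-0.56,0],"rot": [0,0,0]}
    - {"offset": [1.03,-0.42,0],"rot": [0,0,0]}
    - {"offset": [1.08,-0.27,0],"rot": [0,0,0]}
    - {"offset": [1.11,-0.12,0],"rot": [0,0,0]}

```text
clock: 14.68
ee_pos: [0.5631, -0.1643, 0.1448]
eef_rot: [0.138, 3.136, 0.001]
wrist_force: [6.8, 2.8, -3.5]
grip_width: 0.243
grip_force: 30.0
```

```bash
python3 -c "
from h import *
grip()
c=cam('top');W=cloud(c);C=c['color'].astype(int)
u=np.array([np.sin(np.radians(7.3)),-np.cos(np.radians(7.3))]);v=np.array([-u[1],u[0]])
d=W[...,:2]-[.566,-.083];X=d@u;Y=d@v;z=W[...,2]
m=(z>.074)&(z<.092)&(abs(Y)<.06)&(X>.06)&(X<.145)&(C[...,2]>130)
print(m.sum(),np.nanpercentile(X[m],[2,50,98]) if m.any() else '')
arc(88,158,14)"
```

```text
r 0.0801 phi 87.6 z 0.1448 resist 6.64 radial -3.10 Fz -3.5 gw 0.243 clock 14.675 mz [ 0.73 -1.51  0.03]
0 
x [0.7, 0.69, 0.69, 0.67, 0.65, 0.63, 0.6, 0.57, 0.53, 0.49, 0.44, 0.4, 0.34, 0.29]
y [0.01, 0.07, 0.13, 0.19, 0.24, 0.3, 0.35, 0.41, 0.45, 0.5, 0.54, 0.58, 0.61, 0.64]
```

Emit:
apply_moves:
  increments:
    - {"offset": [0.7,0.01,0],"rot": [0,0,0]}
    - {"offset": [0.69,0.07,0],"rot": [0,0,0]}
    - {"offset": [0.69,0.13,0],"rot": [0,0,0]}
    - {"offset": [0.67,0.19,0],"rot": [0,0,0]}
    - {"offset": [0.65,0.24,0],"rot": [0,0,0]}
    - {"offset": [0.63,0.3,0],"rot": [0,0,0]}
    - {"offset": [0.6,0.35,0],"rot": [0,0,0]}
    - {"offset": [0.57,0.41,0],"rot": [0,0,0]}
    - {"offset": [0.53,0.45,0],"rot": [0,0,0]}
    - {"offset": [0.49,0.5,0],"rot": [0,0,0]}

```text
clock: 15.98
ee_pos: [0.5037, -0.1335, 0.1448]
eef_rot: [0.14, 3.135, -0.002]
wrist_force: [8.4, -1.6, -5.5]
grip_width: 0.247
grip_force: 30.0
```

```bash
python3 -c "
from h import *
grip();arc(138,218,16)"
```

```text
r 0.0800 phi 137.0 z 0.1448 resist 6.43 radial -5.57 Fz -5.5 gw 0.247 clock 15.975 mz [-0.44 -1.76 -0.05]
x [0.44, 0.4, 0.34, 0.29, 0.23, 0.17, 0.12, 0.05, -0.01, -0.07, -0.13, -0.19, -0.24, -0.3, -0.35, -0.41]
y [0.54, 0.58, 0.61, 0.64, 0.66, 0.68, 0.69, 0.7, 0.7, 0.69, 0.69, 0.67, 0.65, 0.63, 0.6, 0.57]
```

Emit:
apply_moves:
  increments:
    - {"offset": [0.44,0.54,0],"rot": [0,0,0]}
    - {"offset": [0.4,0.58,0],"rot": [0,0,0]}
    - {"offset": [0.34,0.61,0],"rot": [0,0,0]}
    - {"offset": [0.29,0.64,0],"rot": [0,0,0]}
    - {"offset": [0.23,0.66,0],"rot": [0,0,0]}

```text
clock: 16.6
ee_pos: [0.489, -0.1028, 0.1447]
eef_rot: [0.142, 3.136, -0.003]
wrist_force: [5.1, -5.7, -4.7]
grip_width: 0.238
grip_force: 30.0
```

```bash
python3 -c "
from h import *
grip()"
```

```text
r 0.0799 phi 161.6 z 0.1447 resist 6.70 radial -3.68 Fz -4.7 gw 0.238 clock 16.6 mz [-1.21 -1.21  0.01]
```

Emit:
apply_moves:
  increments:
    - {"offset": [0.17,0.68,0],"rot": [0,0,0]}
    - {"offset": [0.12,0.69,0],"rot": [0,0,0]}
    - {"offset": [0.05,0.7,0],"rot": [0,0,0]}

```text
clock: 16.98
ee_pos: [0.4869, -0.0823, 0.1446]
eef_rot: [0.143, 3.137, -0.003]
wrist_force: [2.2, -5.7, -1.4]
grip_width: 0.242
grip_force: 30.0
```

```bash
python3 -c "
from h import *
grip()
c=cam('scene','s2.png')
"
```

```text
r 0.0798 phi 176.4 z 0.1446 resist 5.60 radial -2.39 Fz -1.4 gw 0.242 clock 16.975 mz [-1.46 -0.39 -0.  ]
```

View pics/s2.png

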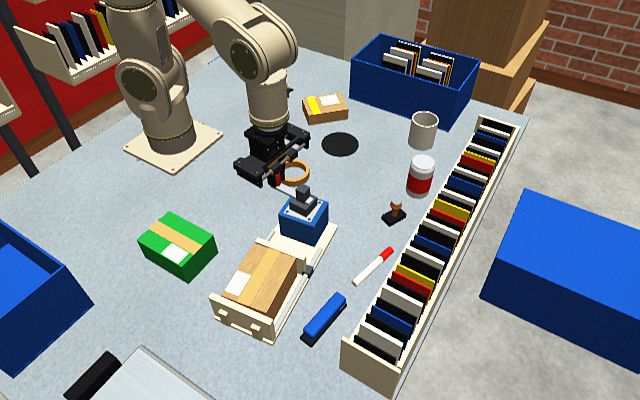

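Plate at about (290,240) is now right against the carton. Continue in short steps.

Emit:
apply_moves:
  increments:
    - {"offset": [-0.01,0.7,0],"rot": [0,0,0]}
    - {"offset": [-0.07,0.69,0],"rot": [0,0,0]}

```text
clock: 17.27
ee_pos: [0.4885, -0.0684, 0.1445]
eef_rot: [-0.143, -3.138, 0.003]
wrist_force: [-2.4, -6.9, 1.1]
grip_width: 0.24
grip_force: 30.0
```

```bash
python3 -c "
from h import *
grip();arc(188,288,50)"
```

```text
r 0.0798 phi 186.5 z 0.1445 resist 7.24 radial 0.98 Fz 1.1 gw 0.240 clock 17.275 mz [-1.58  0.23  0.01]
x [-0.04, -0.05, -0.06, -0.07, -0.08, -0.09, -0.1, -0.11, -0.12, -0.13, -0.14, -0.14, -0.15, -0.16, -0.17, -0.18, -0.18, -0.19, -0.2, -0.2, -0.21, -0.22, -0.22, -0.23, -0.23, -0.24, -0.24, -0.25, -0.25, -0.26, -0.26, -0.26, -0.27, -0.27, -0.27, -0.27, -0.28, -0.28, -0.28, -0.28, -0.28, -0.28, -0.28, -0.28, -0.28, -0.28, -0.27, -0.27, -0.27, -0.27]
y [0.28, 0.27, 0.27, 0.27, 0.27, 0.26, 0.26, 0.26, 0.25, 0.25, 0.24, 0.24, 0.23, 0.23, 0.22, 0.22, 0.21, 0.2, 0.2, 0.19, 0.18, 0.18, 0.17, 0.16, 0.15, 0.14, 0.14, 0.13, 0.12, 0.11, 0.1, 0.09, 0.08, 0.07, 0.06, 0.05, 0.04, 0.03, 0.02, 0.01, 0.0, -0.0, -0.01, -0.02, -0.03, -0.04, -0.05, -0.06, -0.07, -0.08]
```

Emit:
apply_moves:
  increments:
    - {"offset": [-0.04,0.28,0],"rot": [0,0,0]}
    - {"offset": [-0.05,0.27,0],"rot": [0,0,0]}
    - {"offset": [-0.06,0.27,0],"rot": [0,0,0]}

```text
clock: 17.65
ee_pos: [0.4905, -0.0605, 0.1445]
eef_rot: [-0.143, -3.137, 0.003]
wrist_force: [-3.0, -6.5, 1.8]
grip_width: 0.245
grip_force: 30.0
```

```bash
python3 -c "
from h import *
grip()"
```

```text
r 0.0798 phi 192.3 z 0.1445 resist 7.06 radial 0.95 Fz 1.8 gw 0.245 clock 17.65 mz [-1.47  0.54  0.  ]
```

Emit:
apply_moves:
  increments:
    - {"offset": [-0.07,0.27,0],"rot": [0,0,0]}
    - {"offset": [-0.08,0.27,0],"rot": [0,0,0]}

```text
clock: 17.9
ee_pos: [0.4923, -0.0553, 0.1445]
eef_rot: [-0.143, -3.137, 0.003]
wrist_force: [-3.6, -6.5, 3.6]
grip_width: 0.24
grip_force: 30.0
```

```bash
python3 -c "
from h import *
grip()"
```

```text
r 0.0799 phi 196.3 z 0.1445 resist 7.40 radial 0.99 Fz 3.6 gw 0.240 clock 17.9 mz [-1.46  0.74  0.02]
```

Emit:
apply_moves:
  increments:
    - {"offset": [-0.09,0.26,0],"rot": [0,0,0]}
    - {"offset": [-0.1,0.26,0],"rot": [0,0,0]}

```text
clock: 18.15
ee_pos: [0.4945, -0.0502, 0.1445]
eef_rot: [-0.142, -3.137, 0.003]
wrist_force: [-4.3, -5.5, 3.1]
grip_width: 0.238
grip_force: 30.0
```

Emit:
apply_moves:
  increments:
    - {"offset": [-0.11,0.26,0],"rot": [0,0,0]}
    - {"offset": [-0.12,0.25,0],"rot": [0,0,0]}

```text
clock: 18.4
ee_pos: [0.4971, -0.0452, 0.1445]
eef_rot: [-0.143, -3.136, 0.003]
wrist_force: [-5.8, -5.2, 4.2]
grip_width: 0.24
grip_force: 30.0
```

```bash
python3 -c "
from h import *
grip()"
```

```text
r 0.0798 phi 204.3 z 0.1445 resist 7.38 radial 2.55 Fz 4.2 gw 0.240 clock 18.4 mz [-1.26  1.14 -0.  ]
```

Emit:
apply_moves:
  increments:
    - {"offset": [-0.13,0.25,0],"rot": [0,0,0]}
    - {"offset": [-0.14,0.24,0],"rot": [0,0,0]}

```text
clock: 18.65
ee_pos: [0.5, -0.0404, 0.1444]
eef_rot: [-0.142, -3.136, 0.002]
wrist_force: [-6.5, -5.0, 5.8]
grip_width: 0.241
grip_force: 30.0
```

Emit:
apply_moves:
  increments:
    - {"offset": [-0.14,0.24,0],"rot": [0,0,0]}
    - {"offset": [-0.15,0.23,0],"rot": [0,0,0]}

```text
clock: 18.9
ee_pos: [0.5032, -0.0358, 0.1444]
eef_rot: [-0.142, -3.135, 0.002]
wrist_force: [-7.3, -5.2, 5.8]
grip_width: 0.245
grip_force: 30.0
```

```bash
python3 -c "
from h import *
grip()"
```

```text
r 0.0799 phi 212.4 z 0.1444 resist 8.53 radial 2.63 Fz 5.8 gw 0.245 clock 18.9 mz [-1.01  1.58  0.01]
```

Emit:
apply_moves:
  increments:
    - {"offset": [-0.16,0.23,0],"rot": [0,0,0]}

```text
clock: 19.02
ee_pos: [0.505, -0.0336, 0.1444]
eef_rot: [-0.142, -3.135, 0.002]
wrist_force: [-7.5, -4.8, 6.1]
grip_width: 0.241
grip_force: 30.0
```

Emit:
apply_moves:
  increments:
    - {"offset": [-0.17,0.22,0],"rot": [0,0,0]}

```text
clock: 19.15
ee_pos: [0.5067, -0.0315, 0.1444]
eef_rot: [-0.142, -3.135, 0.002]
wrist_force: [-8.9, -3.7, 6.5]
grip_width: 0.246
grip_force: 30.0
```

```bash
python3 -c "
from h import *
grip()"
```

```text
r 0.0799 phi 216.3 z 0.1444 resist 8.64 radial 4.24 Fz 6.5 gw 0.246 clock 19.15 mz [-0.92  1.89  0.04]
```

Emit:
apply_moves:
  increments:
    - {"offset": [-0.18,0.22,0],"rot": [0,0,0]}

```text
clock: 19.27
ee_pos: [0.5087, -0.0294, 0.1444]
eef_rot: [-0.142, -3.135, 0.002]
wrist_force: [-7.4, -3.7, 7.0]
grip_width: 0.246
grip_force: 30.0
```

Emit:
apply_moves:
  increments:
    - {"offset": [-0.18,0.21,0],"rot": [0,0,0]}

```text
clock: 19.4
ee_pos: [0.5106, -0.0274, 0.1444]
eef_rot: [-0.142, -3.135, 0.002]
wrist_force: [-8.7, -3.0, 6.2]
grip_width: 0.242
grip_force: 30.0
```

```bash
python3 -c "
from h import *
grip()
c=cam('scene');k=c['color'][200:350,190:350,::-1];cv2.imwrite('pics/s3.png',cv2.resize(k,(640,600),interpolation=cv2.INTER_CUBIC))"
```

```text
r 0.0799 phi 220.4 z 0.1444 resist 8.27 radial 3.98 Fz 6.2 gw 0.242 clock 19.4 mz [-0.77  1.87 -0.  ]
```

View pics/s3.png

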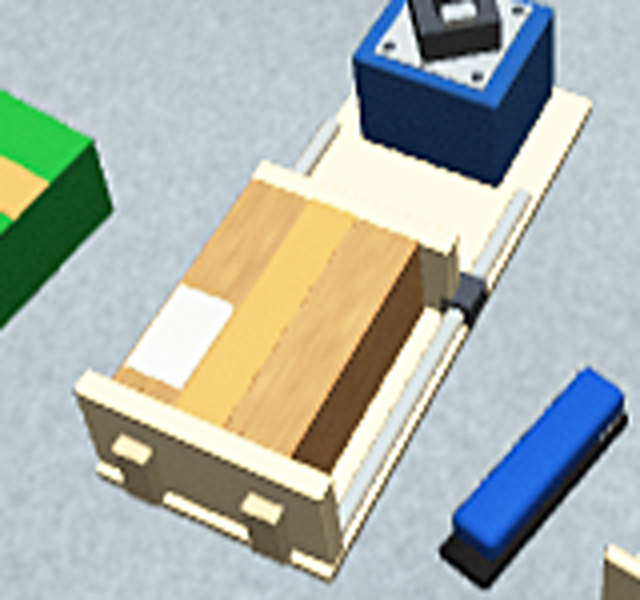

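The plate's at the carton (crop (350,210)), and the carton reaches nearly to the fence. Keep going in 2° steps.

Emit:
apply_moves:
  increments:
    - {"offset": [-0.19,0.2,0],"rot": [0,0,0]}

```text
clock: 19.58
ee_pos: [0.5122, -0.0259, 0.1443]
eef_rot: [-0.142, -3.134, 0.002]
wrist_force: [-13.1, -5.3, 9.5]
grip_width: 0.241
grip_force: 30.0
```

Emit:
apply_moves:
  increments:
    - {"offset": [-0.2,0.2,0],"rot": [0,0,0]}

```text
clock: 19.7
ee_pos: [0.5135, -0.0247, 0.1442]
eef_rot: [-0.142, -3.132, 0.003]
wrist_force: [-18.6, -7.2, 14.3]
grip_width: 0.243
grip_force: 30.0
```

```bash
python3 -c "
from h import *
grip()"
```

```text
r 0.0799 phi 223.2 z 0.1442 resist 18.71 radial 7.03 Fz 14.3 gw 0.243 clock 19.7 mz [-1.78  4.14 -0.03]
```

Resistance 18.7 N is about 10 N beyond free: firmer than wanted, though short of crushing. Ease back through the play and slightly release.

Emit:
apply_moves:
  increments:
    - {"offset": [0.2,-0.2,0],"rot": [0,0,0]}
    - {"offset": [0.19,-0.2,0],"rot": [0,0,0]}
    - {"offset": [0.18,-0.21,0],"rot": [0,0,0]}
    - {"offset": [0.18,-0.22,0],"rot": [0,0,0]}

```text
clock: 20.2
ee_pos: [0.5085, -0.0298, 0.1446]
eef_rot: [0.139, 3.138, 0.0]
wrist_force: [-0.0, 0.6, -0.6]
grip_width: 0.243
grip_force: 30.0
```

```bash
python3 -c "
from h import *
grip()"
```

```text
r 0.0798 phi 218.1 z 0.1446 resist -0.43 radial 0.41 Fz -0.6 gw 0.243 clock 20.2 mz [ 0.08 -0.1   0.  ]
```

Emit:
apply_moves:
  increments:
    - {"offset": [0.17,-0.22,0],"rot": [0,0,0]}

```text
clock: 20.32
ee_pos: [0.5065, -0.0317, 0.1445]
eef_rot: [0.139, 3.138, 0.0]
wrist_force: [1.1, 0.1, -0.3]
grip_width: 0.244
grip_force: 30.0
```

```bash
python3 -c "
from h import *
grip()"
```

```text
r 0.0799 phi 216.1 z 0.1445 resist -0.75 radial -0.77 Fz -0.3 gw 0.244 clock 20.325 mz [ 0.08 -0.09 -0.01]
```

Emit:
apply_moves:
  increments:
    - {"offset": [0.16,-0.23,0],"rot": [0,0,0]}

```text
clock: 20.45
ee_pos: [0.5046, -0.0339, 0.1445]
eef_rot: [0.139, 3.138, 0.0]
wrist_force: [1.1, 0.6, -0.7]
grip_width: 0.242
grip_force: 30.0
```

Emit:
apply_moves:
  increments:
    - {"offset": [0.15,-0.23,0],"rot": [0,0,0]}

```text
clock: 20.58
ee_pos: [0.5029, -0.036, 0.1445]
eef_rot: [0.139, 3.138, 0.0]
wrist_force: [0.5, 0.5, -0.1]
grip_width: 0.243
grip_force: 30.0
```

```bash
python3 -c "
from h import *
grip()"
```

```text
r 0.0800 phi 212.1 z 0.1445 resist -0.64 radial -0.09 Fz -0.1 gw 0.243 clock 20.575 mz [ 0.07 -0.09  0.01]
```

Emit:
apply_moves:
  increments:
    - {"offset": [0.07,-0.12,0],"rot": [0,0,0]}

```text
clock: 20.7
ee_pos: [0.5021, -0.0372, 0.1445]
eef_rot: [0.139, 3.138, 0.0]
wrist_force: [0.3, 0.1, -0.4]
grip_width: 0.244
grip_force: 30.0
```

```bash
python3 -c "
from h import *
grip()"
```

```text
r 0.0800 phi 211.1 z 0.1445 resist -0.26 radial -0.13 Fz -0.4 gw 0.244 clock 20.7 mz [ 0.19 -0.11 -0.03]
```

Emit:
apply_moves:
  increments:
    - {"offset": [0.07,-0.12,0],"rot": [0,0,0]}

```text
clock: 20.82
ee_pos: [0.5014, -0.0382, 0.1445]
eef_rot: [0.139, 3.138, 0.0]
wrist_force: [0.9, -0.3, -1.5]
grip_width: 0.242
grip_force: 30.0
```

Emit:
apply_moves:
  increments:
    - {"offset": [0.07,-0.12,0],"rot": [0,0,0]}

```text
clock: 20.95
ee_pos: [0.5005, -0.0394, 0.1445]
eef_rot: [0.139, 3.138, 0.0]
wrist_force: [1.2, 0.7, -0.3]
grip_width: 0.241
grip_force: 30.0
```

```bash
python3 -c "
from h import *
grip()"
```

```text
r 0.0800 phi 209.2 z 0.1445 resist -1.25 radial -0.59 Fz -0.3 gw 0.241 clock 20.95 mz [ 0.04 -0.16 -0.04]
```

Emit:
apply_moves:
  increments:
    - {"offset": [0.07,-0.12,0],"rot": [0,0,0]}

```text
clock: 21.08
ee_pos: [0.4997, -0.0405, 0.1445]
eef_rot: [0.139, 3.138, 0.0]
wrist_force: [1.3, 1.2, -1.0]
grip_width: 0.24
grip_force: 30.0
```

Emit:
apply_moves:
  increments:
    - {"offset": [0.06,-0.13,0],"rot": [0,0,0]}

```text
clock: 21.2
ee_pos: [0.499, -0.0417, 0.1445]
eef_rot: [0.139, 3.138, 0.0]
wrist_force: [1.2, 0.6, -0.4]
grip_width: 0.242
grip_force: 30.0
```

```bash
python3 -c "
from h import *
grip()"
```

```text
r 0.0800 phi 207.2 z 0.1445 resist -1.14 radial -0.65 Fz -0.4 gw 0.242 clock 21.2 mz [ 0.07 -0.24  0.04]
```

Emit:
apply_moves:
  increments:
    - {"offset": [-0.06,0.13,0],"rot": [0,0,0]}
    - {"offset": [-0.14,0.24,0],"rot": [0,0,0]}
    - {"offset": [-0.15,0.23,0],"rot": [0,0,0]}
    - {"offset": [-0.16,0.23,0],"rot": [0,0,0]}

```text
clock: 21.7
ee_pos: [0.5049, -0.0336, 0.1445]
eef_rot: [-0.139, -3.138, -0.0]
wrist_force: [-1.7, 0.3, 0.8]
grip_width: 0.245
grip_force: 30.0
```

Emit:
apply_moves:
  increments:
    - {"offset": [-0.17,0.22,0],"rot": [0,0,0]}

```text
clock: 21.82
ee_pos: [0.5068, -0.0315, 0.1445]
eef_rot: [-0.139, -3.138, -0.0]
wrist_force: [-1.5, -0.2, 1.0]
grip_width: 0.244
grip_force: 30.0
```

```bash
python3 -c "
from h import *
grip()"
```

```text
r 0.0798 phi 216.4 z 0.1445 resist 1.16 radial 0.99 Fz 1.0 gw 0.244 clock 21.825 mz [-0.02  0.24 -0.  ]
```

Emit:
apply_moves:
  increments:
    - {"offset": [-0.18,0.22,0],"rot": [0,0,0]}

```text
clock: 21.95
ee_pos: [0.5087, -0.0296, 0.1445]
eef_rot: [-0.139, -3.138, -0.0]
wrist_force: [-1.2, -0.2, 1.7]
grip_width: 0.244
grip_force: 30.0
```

```bash
python3 -c "
from h import *
grip()"
```

```text
r 0.0797 phi 218.4 z 0.1445 resist 1.01 radial 0.75 Fz 1.7 gw 0.244 clock 21.95 mz [-0.    0.38  0.01]
```

Emit:
apply_moves:
  increments:
    - {"offset": [-0.09,0.11,0],"rot": [0,0,0]}

```text
clock: 22.08
ee_pos: [0.5097, -0.0285, 0.1445]
eef_rot: [-0.139, -3.138, -0.0]
wrist_force: [-1.5, 0.7, 1.7]
grip_width: 0.245
grip_force: 30.0
```

Emit:
apply_moves:
  increments:
    - {"offset": [-0.09,0.1,0],"rot": [0,0,0]}

```text
clock: 22.2
ee_pos: [0.5104, -0.0278, 0.1445]
eef_rot: [-0.139, -3.138, -0.0]
wrist_force: [-4.0, 0.7, 2.9]
grip_width: 0.241
grip_force: 30.0
```

```bash
python3 -c "
from h import *
grip()"
```

```text
r 0.0798 phi 220.1 z 0.1445 resist 2.32 radial 3.29 Fz 2.9 gw 0.241 clock 22.2 mz [ 0.01  0.99 -0.05]
```

Emit:
apply_moves:
  increments:
    - {"offset": [0.27,-0.32,0],"rot": [0,0,0]}
    - {"offset": [0.33,-0.45,0],"rot": [0,0,0]}
    - {"offset": [0.28,-0.48,0],"rot": [0,0,0]}
    - {"offset": [0.25,-0.49,0],"rot": [0,0,0]}
    - {"offset": [0.06,-0.12,0],"rot": [0,0,0]}

```text
clock: 22.82
ee_pos: [0.4974, -0.0448, 0.1447]
eef_rot: [0.139, 3.138, 0.002]
wrist_force: [2.1, 4.6, -1.9]
grip_width: 0.243
grip_force: 30.0
```

```bash
python3 -c "
from h import *
grip()"
```

```text
r 0.0798 phi 204.7 z 0.1447 resist -5.07 radial 0.45 Fz -1.9 gw 0.243 clock 22.825 mz [ 1.23 -0.54 -0.07]
```

Emit:
apply_moves:
  increments:
    - {"offset": [0.06,-0.13,0],"rot": [0,0,0]}

```text
clock: 22.95
ee_pos: [0.497, -0.0456, 0.1447]
eef_rot: [0.137, 3.137, 0.002]
wrist_force: [3.6, 6.4, -1.0]
grip_width: 0.246
grip_force: 30.0
```

```bash
python3 -c "
from h import *
grip()"
```

```text
r 0.0798 phi 204.1 z 0.1447 resist -7.37 radial -0.03 Fz -1.0 gw 0.246 clock 22.95 mz [ 1.31 -0.6  -0.06]
```

Emit:
apply_moves:
  increments:
    - {"offset": [0.06,-0.13,0],"rot": [0,0,0]}

```text
clock: 23.08
ee_pos: [0.4963, -0.0467, 0.1447]
eef_rot: [0.137, 3.137, 0.002]
wrist_force: [3.1, 5.1, -1.6]
grip_width: 0.244
grip_force: 30.0
```

```bash
python3 -c "
from h import *
grip()"
```

```text
r 0.0798 phi 203.1 z 0.1447 resist -5.91 radial -0.35 Fz -1.6 gw 0.244 clock 23.075 mz [ 1.26 -0.66 -0.04]
```

```bash
python3 -c "
from h import *
arc(203,217,4);arc(217,225,8)"
```

```text
x [-0.2, -0.23, -0.26, -0.28]
y [0.44, 0.43, 0.42, 0.4]
x [-0.08, -0.09, -0.09, -0.09, -0.09, -0.09, -0.1, -0.1]
y [0.11, 0.11, 0.11, 0.11, 0.1, 0.1, 0.1, 0.1]
```

Emit:
apply_moves:
  increments:
    - {"offset": [-0.2,0.44,0],"rot": [0,0,0]}
    - {"offset": [-0.23,0.43,0],"rot": [0,0,0]}
    - {"offset": [-0.26,0.42,0],"rot": [0,0,0]}
    - {"offset": [-0.28,0.4,0],"rot": [0,0,0]}
    - {"offset": [-0.08,0.11,0],"rot": [0,0,0]}

```text
clock: 23.7
ee_pos: [0.5079, -0.0304, 0.1445]
eef_rot: [-0.138, -3.138, -0.0]
wrist_force: [-3.1, -0.5, 3.0]
grip_width: 0.24
grip_force: 30.0
```

Emit:
apply_moves:
  increments:
    - {"offset": [-0.09,0.11,0],"rot": [0,0,0]}

```text
clock: 23.82
ee_pos: [0.5085, -0.0297, 0.1444]
eef_rot: [-0.139, -3.138, -0.0]
wrist_force: [-4.5, 0.6, 2.9]
grip_width: 0.241
grip_force: 30.0
```

```bash
python3 -c "
from h import *
grip()"
```

```text
r 0.0798 phi 218.1 z 0.1444 resist 2.64 radial 3.68 Fz 2.9 gw 0.241 clock 23.825 mz [ 0.03  1.   -0.02]
```

Emit:
apply_moves:
  increments:
    - {"offset": [-0.09,0.11,0],"rot": [0,0,0]}

```text
clock: 23.95
ee_pos: [0.5091, -0.0291, 0.1444]
eef_rot: [-0.139, -3.137, 0.0]
wrist_force: [-6.9, -2.1, 4.8]
grip_width: 0.242
grip_force: 30.0
```

```bash
python3 -c "
from h import *
grip()"
```

```text
r 0.0798 phi 218.8 z 0.1444 resist 6.30 radial 3.58 Fz 4.8 gw 0.242 clock 23.95 mz [-0.33  1.59  0.  ]
```

Emit:
apply_moves:
  increments:
    - {"offset": [-0.045,0.05,0],"rot": [0,0,0]}

```text
clock: 24.08
ee_pos: [0.5093, -0.0288, 0.1444]
eef_rot: [-0.139, -3.136, 0.001]
wrist_force: [-8.3, -0.8, 6.5]
grip_width: 0.238
grip_force: 30.0
```

Emit:
apply_moves:
  increments:
    - {"offset": [-0.045,0.05,0],"rot": [0,0,0]}

```text
clock: 24.2
ee_pos: [0.5096, -0.0286, 0.1444]
eef_rot: [-0.14, -3.136, 0.001]
wrist_force: [-9.3, -2.0, 7.5]
grip_width: 0.246
grip_force: 30.0
```

```bash
python3 -c "
from h import *
grip()"
```

```text
r 0.0798 phi 219.3 z 0.1444 resist 7.93 radial 5.22 Fz 7.5 gw 0.246 clock 24.2 mz [-0.4   1.95  0.  ]
```

Emit:
apply_moves:
  increments:
    - {"offset": [-0.045,0.05,0],"rot": [0,0,0]}

```text
clock: 24.32
ee_pos: [0.5101, -0.0281, 0.1444]
eef_rot: [-0.14, -3.136, 0.001]
wrist_force: [-8.9, -2.0, 7.5]
grip_width: 0.244
grip_force: 30.0
```

Emit:
apply_moves:
  increments:
    - {"offset": [-0.045,0.05,0],"rot": [0,0,0]}

```text
clock: 24.45
ee_pos: [0.5106, -0.0276, 0.1444]
eef_rot: [-0.14, -3.136, 0.001]
wrist_force: [-8.5, -1.8, 6.4]
grip_width: 0.246
grip_force: 30.0
```

```bash
python3 -c "
from h import *
grip()"
```

```text
r 0.0798 phi 220.3 z 0.1444 resist 7.29 radial 4.72 Fz 6.4 gw 0.246 clock 24.45 mz [-0.38  1.99  0.03]
```

Emit:
apply_moves:
  increments:
    - {"offset": [-0.045,0.05,0],"rot": [0,0,0]}

```text
clock: 24.58
ee_pos: [0.511, -0.0271, 0.1444]
eef_rot: [-0.14, -3.136, 0.001]
wrist_force: [-9.1, -1.5, 6.7]
grip_width: 0.243
grip_force: 30.0
```

Emit:
apply_moves:
  increments:
    - {"offset": [-0.045,0.05,0],"rot": [0,0,0]}

```text
clock: 24.7
ee_pos: [0.5113, -0.0268, 0.1444]
eef_rot: [-0.14, -3.135, 0.001]
wrist_force: [-11.0, -2.3, 8.0]
grip_width: 0.24
grip_force: 30.0
```

```bash
python3 -c "
from h import *
grip()"
```

```text
r 0.0798 phi 221.1 z 0.1444 resist 9.57 radial 5.98 Fz 8.0 gw 0.240 clock 24.7 mz [-0.55  2.32  0.  ]
```

Emit:
apply_moves:
  increments:
    - {"offset": [-0.045,0.05,0],"rot": [0,0,0]}

```text
clock: 24.82
ee_pos: [0.5116, -0.0265, 0.1443]
eef_rot: [-0.14, -3.135, 0.001]
wrist_force: [-12.1, -2.5, 8.4]
grip_width: 0.243
grip_force: 30.0
```

```bash
python3 -c "
from h import *
grip()"
```

```text
r 0.0798 phi 221.4 z 0.1443 resist 10.47 radial 6.54 Fz 8.4 gw 0.243 clock 24.825 mz [-0.65  2.57 -0.01]
```

Emit:
apply_moves:
  increments:
    - {"offset": [-0.045,0.05,0],"rot": [0,0,0]}

```text
clock: 24.95
ee_pos: [0.5119, -0.0262, 0.1443]
eef_rot: [-0.14, -3.134, 0.002]
wrist_force: [-12.9, -2.5, 10.3]
grip_width: 0.242
grip_force: 30.0
```

```bash
python3 -c "
from h import *
grip()"
```

```text
r 0.0798 phi 221.7 z 0.1443 resist 11.12 radial 7.07 Fz 10.3 gw 0.242 clock 24.95 mz [-0.82  2.81 -0.01]
```

Emit:
apply_moves:
  increments:
    - {"offset": [-0.045,0.05,0],"rot": [0,0,0]}
    - {"offset": [0,0,0],"rot": [0,0,0]}

```text
clock: 25.2
ee_pos: [0.5122, -0.026, 0.1443]
eef_rot: [-0.141, -3.134, 0.002]
wrist_force: [-13.1, -3.5, 10.1]
grip_width: 0.239
grip_force: 30.0
```

```bash
python3 -c "
from h import *
grip()"
```

```text
r 0.0799 phi 221.9 z 0.1443 resist 11.97 radial 6.33 Fz 10.1 gw 0.239 clock 25.2 mz [-0.87  2.95  0.  ]
```

About 5 N beyond free winding: firm. Back the crank to the middle of its play, then let go of the grip.

```bash
python3 -c "
from h import *
arc(223.5,214,3);print(robot.sense()['joints'].round(2))"
```

```text
x [0.3, 0.28, 0.26]
y [-0.33, -0.34, -0.36]
[-0.38  0.15  0.37  1.87 -0.06  1.14  1.49]
```

Emit:
apply_moves:
  increments:
    - {"offset": [0.3,-0.33,0],"rot": [0,0,0]}
    - {"offset": [0.28,-0.34,0],"rot": [0,0,0]}
    - {"offset": [0.26,-0.36,0],"rot": [0,0,0]}
    - {"offset": [0,0,0],"rot": [0,0,0]}

```text
clock: 25.7
ee_pos: [0.5049, -0.0347, 0.1446]
eef_rot: [0.14, 3.138, -0.0]
wrist_force: [-0.5, 0.2, -0.4]
grip_width: 0.244
grip_force: 30.0
```

```bash
python3 -c "
from h import *
grip()"
```

```text
r 0.0792 phi 213.7 z 0.1446 resist 0.14 radial 0.47 Fz -0.4 gw 0.244 clock 25.7 mz [-0.11  0.04  0.  ]
```

Emit:
apply_moves:
  increments:
    - {"offset": [0,0,0],"rot": [0,0,0]}
    - {"offset": [0,0,0],"rot": [0,0,0]}
    - {"offset": [0,0,0],"rot": [0,0,0]}
    - {"offset": [0,0,0],"rot": [0,0,0]}
    - {"offset": [0,0,0],"rot": [0,0,0]}
    - {"offset": [0,0,0],"rot": [0,0,0]}
  gripper: 6

```text
clock: 26.45
ee_pos: [0.5049, -0.0342, 0.1445]
eef_rot: [-0.139, -3.139, -0.0]
wrist_force: [-0.0, 0.4, -0.5]
grip_width: 0.681
grip_force: 0.0
```

```bash
python3 -c "
from h import *
grip()
c=cam('wrist','w4.png');W=cloud(c);z=W[...,2];nr=np.hypot(W[...,0]-.5667,W[...,1]+.0843)
for n,a,b,r in (('boss',.164,.172,.03),('hub',.124,.1305,.042),('arm',.133,.14,.1)):
    m=(z>a)&(z<b)&(nr<r)
    if m.sum()>20: P=W[m];print(n,len(P),P.mean(0).round(4),cv2.minAreaRect((P[:,:2]*1000).astype(np.float32)))
"
```

```text
r 0.0795 phi 214.1 z 0.1445 resist -0.29 radial 0.27 Fz -0.5 gw 0.681 clock 26.45 mz [0.02 0.02 0.02]
hub 314 [ 0.5639 -0.0585  0.1284] ((565.8463745117188, -59.466941833496094), (12.56917953491211, 17.2392578125), 52.854454040527344)
arm 1411 [ 0.5284 -0.0544  0.1368] ((526.3856811523438, -51.7371826171875), (22.017133712768555, 81.53346252441406), 52.293609619140625)
```

```bash
python3 -c "
from h import *
plan([.5667,-.0843,.136],141.8,1)"
```

```text
now [ 0.505  -0.0342  0.1445] yaw 174.93 t 26.5
total tool cm [-6.59 -4.45  0.85] rot [1.000e-02 0.000e+00 3.313e+01]  /n [-6.592 -4.447  0.854] [1.000e-02 0.000e+00 3.313e+01]  after-rot frame cm [-7.95 -0.12  0.85]
```

Emit:
apply_moves:
  increments:
    - {"offset": [0,0,0],"rot": [0,0,8.3]}
    - {"offset": [0,0,0],"rot": [0,0,8.3]}
    - {"offset": [0,0,0],"rot": [0,0,8.3]}
    - {"offset": [0,0,0],"rot": [0,0,8.2]}
    - {"offset": [-2,-0.12,0],"rot": [0,0,0]}
    - {"offset": [-2.5,0,0],"rot": [0,0,0]}
    - {"offset": [-2.2,0,0],"rot": [0,0,0]}
    - {"offset": [-1.25,0,0],"rot": [0,0,0]}
    - {"offset": [0,0,0.8],"rot": [0,0,0]}
    - {"offset": [0,0,0],"rot": [0,0,0]}

```text
clock: 27.75
ee_pos: [0.5657, -0.0836, 0.1355]
eef_rot: [-1.026, -2.967, 0.0]
wrist_force: [-0.3, -0.2, -1.0]
grip_width: 0.688
grip_force: 0.0
```

Emit:
apply_moves:
  increments:
    - {"offset": [0,0,0],"rot": [0,0,0]}
    - {"offset": [0,0,0],"rot": [0,0,0]}
    - {"offset": [0,0,0],"rot": [0,0,0]}
    - {"offset": [0,0,0],"rot": [0,0,0]}
    - {"offset": [0,0,0],"rot": [0,0,0]}
    - {"offset": [0,0,0],"rot": [0,0,0]}
    - {"offset": [0,0,0],"rot": [0,0,0]}
  gripper: 1.5

```text
clock: 28.62
ee_pos: [0.5667, -0.0843, 0.1366]
eef_rot: [-1.027, -2.969, -0.0]
wrist_force: [-1.4, -0.6, 1.3]
grip_width: 0.301
grip_force: 29.9
```

Emit:
apply_moves:
  increments:
    - {"offset": [0,0,-0.3],"rot": [0,0,0]}
    - {"offset": [0,0,-0.4],"rot": [0,0,0]}
    - {"offset": [0,0,0],"rot": [0,0,0]}

```text
clock: 29.0
ee_pos: [0.5668, -0.0842, 0.1437]
eef_rot: [1.027, 2.969, 0.0]
wrist_force: [0.4, -0.3, -4.7]
grip_width: 0.297
grip_force: 29.9
```

```bash
python3 -c "
from h import *
plan([.5667,-.0843,.136],141.8,1);s=robot.sense();print(s['moment'],s['joints'].round(2))"
```

```text
now [ 0.5668 -0.0842  0.1437] yaw 141.84 t 29.0
total tool cm [ 0.   -0.01  0.77] rot [0.01 0.01 0.04]  /n [ 0.003 -0.011  0.769] [0.01 0.01 0.04]  after-rot frame cm [ 0.   -0.01  0.77]
[-0.00427455 -0.01754107 -0.0055479 ] [-0.31  0.29  0.45  1.73 -0.14  1.16  1.08]
```

Crank drawn off freely. Lift, carry toward the mat and turn it so the arm points clear of the small parcel.

Emit:
apply_moves:
  increments:
    - {"offset": [0,0,-0.6],"rot": [0,0,0]}
    - {"offset": [0,0,-0.8],"rot": [0,0,0]}
    - {"offset": [0,0,-1],"rot": [0,0,0]}
    - {"offset": [0,0,-2],"rot": [0,0,0]}
    - {"offset": [0,0,-3],"rot": [0,0,0]}
    - {"offset": [0,0,-2.5],"rot": [0,0,0]}
    - {"offset": [0,0,-1],"rot": [0,0,0]}
    - {"offset": [0,0,0],"rot": [0,0,6]}
    - {"offset": [0,0,0],"rot": [0,0,9]}
    - {"offset": [0,0,0],"rot": [0,0,9]}
    - {"offset": [0,0,0],"rot": [0,0,9]}
    - {"offset": [0,0,0],"rot": [0,0,9]}
    - {"offset": [0,0,0],"rot": [0,0,9]}
    - {"offset": [0,0,0],"rot": [0,0,9]}
    - {"offset": [0,0,0],"rot": [0,0,9]}
    - {"offset": [0,0,0],"rot": [0,0,9]}
    - {"offset": [0,0,0],"rot": [0,0,9]}
    - {"offset": [0,0,0],"rot": [0,0,5]}
    - {"offset": [0,0,0],"rot": [0,0,0]}

```text
clock: 31.38
ee_pos: [0.5664, -0.0841, 0.2521]
eef_rot: [-2.848, -1.324, 0.001]
wrist_force: [-0.0, 0.3, -4.6]
grip_width: 0.292
grip_force: 29.9
```

```bash
python3 -c "
from h import *
plan([.467,.279,.25],50,10);print(robot.sense()['joints'].round(2))
c=cam('scene');k=c['color'][200:350,190:350,::-1];cv2.imwrite('pics/s4.png',cv2.resize(k,(640,600),interpolation=cv2.INTER_CUBIC))"
```

```text
now [ 0.5664 -0.0841  0.2521] yaw 49.88 t 31.38
total tool cm [ 21.36 -31.01   0.22] rot [-0.04  0.03 -0.12]  /n [ 2.136 -3.101  0.022] [-0.    0.   -0.01]  after-rot frame cm [ 21.42 -30.96   0.21]
[-0.48  0.22  0.65  1.59 -0.14  1.38 -0.52]
```

View pics/s4.png

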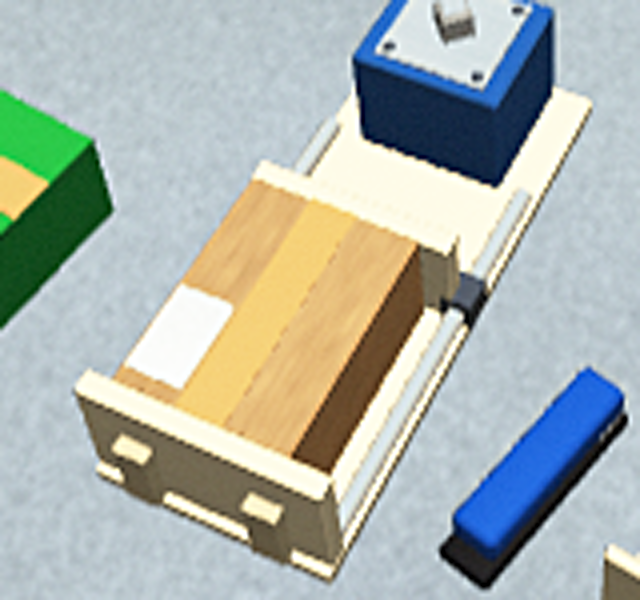

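The crank is off the shaft and the carton sits square between plate (crop (350,210)) and fence (200,430). Now to the mat.

Emit:
apply_moves:
  increments:
    - {"offset": [1.1,-1.6,0],"rot": [0,0,0]}
    - {"offset": [2.2,-3.2,0],"rot": [0,0,0]}
    - {"offset": [2.2,-3.2,0],"rot": [0,0,0]}
    - {"offset": [2.2,-3.2,0],"rot": [0,0,0]}
    - {"offset": [2.2,-3.2,0],"rot": [0,0,0]}
    - {"offset": [2.2,-3.2,0],"rot": [0,0,0]}
    - {"offset": [2.2,-3.2,0],"rot": [0,0,0]}
    - {"offset": [2.2,-3.2,0],"rot": [0,0,0]}
    - {"offset": [2.2,-3.2,0],"rot": [0,0,0]}
    - {"offset": [1.7,-2.4,0],"rot": [0,0,0]}
    - {"offset": [1,-1.4,0],"rot": [0,0,0]}
    - {"offset": [0,0,0],"rot": [0,0,0]}
    - {"offset": [0,0,0],"rot": [0,0,0]}

```text
clock: 33.05
ee_pos: [0.4685, 0.2776, 0.2525]
eef_rot: [2.85, 1.321, -0.0]
wrist_force: [0.1, 0.0, -3.6]
grip_width: 0.294
grip_force: 29.9
```

```bash
python3 -c "
from h import *
plan([.467,.279,.0426],50,1)"
```

```text
now [0.4685 0.2776 0.2525] yaw 49.75 t 33.05
total tool cm [ 1.000e-02 -2.200e-01  2.099e+01] rot [ 0.03  0.02 -0.25]  /n [ 1.1000e-02 -2.1800e-01  2.0994e+01] [ 0.03  0.02 -0.25]  after-rot frame cm [ 1.000e-02 -2.100e-01  2.099e+01]
```

Emit:
apply_moves:
  increments:
    - {"offset": [0,-0.1,2],"rot": [0,0,0]}
    - {"offset": [0,-0.1,4],"rot": [0,0,0]}
    - {"offset": [0,0,4.5],"rot": [0,0,0]}
    - {"offset": [0,0,4],"rot": [0,0,0]}
    - {"offset": [0,0,3],"rot": [0,0,0]}
    - {"offset": [0,0,1.5],"rot": [0,0,0]}
    - {"offset": [0,0,0.8],"rot": [0,0,0]}
    - {"offset": [0,0,0.4],"rot": [0,0,0]}
    - {"offset": [0,0,0.3],"rot": [0,0,0]}
    - {"offset": [0,0,0.2],"rot": [0,0,0]}
    - {"offset": [0,0,0.15],"rot": [0,0,0]}
    - {"offset": [0,0,0],"rot": [0,0,0]}

```text
clock: 34.55
ee_pos: [0.4663, 0.2806, 0.0441]
eef_rot: [-2.849, -1.324, -0.0]
wrist_force: [0.1, -0.5, -3.8]
grip_width: 0.297
grip_force: 29.9
```

Emit:
apply_moves:
  increments:
    - {"offset": [0,0,0.1],"rot": [0,0,0]}
    - {"offset": [0,0,0.07],"rot": [0,0,0]}
    - {"offset": [0,0,0],"rot": [0,0,0]}

```text
clock: 34.92
ee_pos: [0.4664, 0.2806, 0.0426]
eef_rot: [-2.849, -1.323, -0.0]
wrist_force: [-1.7, -0.8, 1.1]
grip_width: 0.301
grip_force: 29.9
```

Resting on the mat. Open and rise clear.

Emit:
apply_moves:
  increments:
    - {"offset": [0,0,0],"rot": [0,0,0]}
    - {"offset": [0,0,0],"rot": [0,0,0]}
    - {"offset": [0,0,0],"rot": [0,0,0]}
    - {"offset": [0,0,0],"rot": [0,0,0]}
    - {"offset": [0,0,0],"rot": [0,0,0]}
    - {"offset": [0,0,0],"rot": [0,0,0]}
    - {"offset": [0,0,-1],"rot": [0,0,0]}
    - {"offset": [0,0,-3],"rot": [0,0,0]}
    - {"offset": [0,0,-4],"rot": [0,0,0]}
    - {"offset": [0,0,-4],"rot": [0,0,0]}
    - {"offset": [0,0,-4],"rot": [0,0,0]}
    - {"offset": [0,0,-2],"rot": [0,0,0]}
    - {"offset": [0,0,0],"rot": [0,0,0]}
    - {"offset": [0,0,0],"rot": [0,0,0]}
  gripper: 7

```text
clock: 36.67
ee_pos: [0.4659, 0.2803, 0.2216]
eef_rot: [2.849, 1.324, -0.001]
wrist_force: [0.3, 0.3, -0.8]
grip_width: 0.804
grip_force: 0.0
```

```bash
python3 -c "
from h import *
c=cam('scene','s5.png');W=cloud(c);z=W[...,2];m=(z>.068)&(z<.09)&(np.hypot(W[...,0]-.4665,W[...,1]-.28)<.1);P=W[m];print(P.mean(0),P.max(0),robot.sense()['grip_width'])"
```

```text
[0.48857427 0.29825057 0.07373964] [0.53127227 0.34652471 0.08269516] 0.8051113857903429
```

View pics/s5.png

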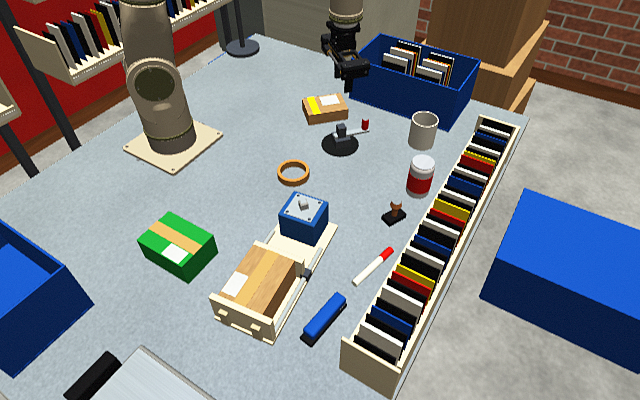

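The crank stands upright on the mat at (343,138), the carton is clamped at (262,275), and nothing else has moved. The gripper is clear.

```bash
python3 -c "
from h import *
print(robot.sign_off())"
```

```text
the job is handed in; nothing more can be done
None
```

The carton is clamped at about 5 N beyond free winding and the crank is back upright on its mat; the first winding overshot to about 10 N beyond (below the crush limit), so I slackened it with the crank and rewound, and handed in at about 37 s.

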